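# Press three glass pieces home in a mosaic panel

### The arm

A 6-joint arm with a two-finger parallel gripper is mounted at the origin on the work surface. World frame = base frame: x ahead of the robot, y to its left, z up, the work surface at z = 0. Lengths are in mm, angles in rad, forces in N, time in s.
With the tool pointing down it reaches from about 300 to 750 mm from the base axis. Payload 8.5 kg.
Tool frame: the origin (TCP) lies on the centre line of the jaws, within the pads' length; the fingertips stand 14 mm ahead of it and the grasp point (between the pads) lies 5 mm behind it (nose_length is the distance from the TCP to the fingertips, in mm); y points along the fingers, x is the direction in which the jaws open and shut, and the axes are right-handed (so a half turn about y gives the same grasp; the last joint's range is limited). The gripper opens to 85 mm and grips with 20 to 120 N. Pads are 22 mm wide; open, the fingers measure 114 mm over their backs; the gripper's body (76 mm by 85 mm) begins 54 mm behind the grasp point. The pads swing forward as they close: fully open they stand 13 mm farther back than shut.
Start: joints at [0.895, 0.381, 1.297, -0, 1.464, -0.215], TCP at [244.555, 492.619, 245.322] pointing down, gripper open.
Joint ranges: [-3.11, 3.11], [-0.89, 2.33], [0.22, 2.48], [-1.42, 4.56], [0.17, 2.85], [-2.88, 2.88]. Speed limits (rad/s): [2.39, 2.39, 3.14, 3.14, 3.14, 3.14].

### API

Orientations are given as a unit quaternion [w, x, y, z].
In Python, from workcell import * gives the robot as it stands. Calls block until the motion is done:
- move_pose(position, orientation): joint-space move of the TCP to a pose.
- move_l(position, rot=None, feed=150): straight line of the TCP; rot=None keeps the orientation; feed is the mean speed in mm/s.
- goto_joints(angles): joint-space move.
- gripper_open() and close_gripper(strength=None): open the fingers fully, or close them until they stop; strength is the grip in N (None keeps the last).
- pause(seconds).
- ik(position, orientation): joint angles nearest the present ones, or None.
- observe(): the state.
- get_image(name): name is "side" or "top" or "wrist"; returns the picture (400x640x3 uint8, red, green, blue); there is no depth.
- calibration(name): a dict with "fx", "fy", "cx", "cy" (pixels), "dist" ([k1, k2, p1, p2, k3] as OpenCV has them; the pictures are not rectified), "view" (4x4, takes a point from world to camera coordinates). Camera axes: x right, y up, looking along -z (the intrinsics and any distortion apply to the point x, -y, -z); pixel columns grow to the right and rows downward; lengths in mm; the calibration is good to about 2 mm. A picture is of the moment at which its call begins: read the wrist's pose just before it. calibration takes no time and is no camera call; for the wrist camera it gives the pose at the moment of the call.
A pose or a line that the arm cannot do raises Unreachable and nothing moves.
- finish_job(): hands the job in, once; it reports no verdict.
Trained networks look in the newest picture that a camera, given by its name, has taken for a name from the list of things; names that differ only in an ending like _2 or _b are one class to them, and where a whole thing is asked for, a point or a joint stands for the part that bears it (a point fixed in the world has none). Each returns a list of dicts, best first, with "score" (0 to 1); they miss things now and then, are a little off and sometimes report something else, mostly with a low value. They report only what shows in the picture. A call takes as long as a camera call.
- spot_in(thing, camera): "position" ([x, y, z] in mm, in world coordinates, good to about 4 mm: the middle of the surface that is visible of it).
The state is a dict: "time_s": time; "joint_positions": joint angles; "dq": joint speeds; "effort": joint torques, N m; "tool_pos": TCP position; "orientation": TCP orientation; "ft_force": force on the tool from outside, world axes, zero at the start; "wrist_torque": the same for the moment, N m; "width": finger opening in mm.
Only numpy, scipy, OpenCV 4.12 (cv2) and the standard library are available. Lean on these libraries where they do the work, as an engineer would, in place of code of your own. Each camera call takes 0.05 s, during which the arm holds its last target. There are 200 camera calls.

### The job

Three of the round glass pieces in the mosaic panel have to be seated: with the shut fingertips, lightly press the red one straight down until it is fully home, nearly level with the wood, then the yellow one, then the blue one, in that order. Leave the green, white and black pieces standing proud as they are, do not pull any piece up, and do not disturb the other things on the table.

Things in the scene. Friction and masses are not known exactly. Their poses are not given: they have to be found in the camera images.
- board: plywood base board 210 x 380 x 12 mm, fixed to the table; origin at the centre of its underside, z up, its y along the long side. It carries six wooden cells in two rows of three, their centres 85 mm apart, the colours in any order.
- red_top (a point): centre of the flat top face of the red round glass piece: a disc 42 mm across that stands 7 to 11 mm proud of its wooden cell at the start. It moves with the piece; z up.
- red (a joint): how far the red round glass piece (42 mm across, to be pressed home) has gone down its pocket, in m: between -0.002 and 0.002 at the start, 0.008 when fully home (its top then 1 mm above the wood, 23 mm above the table), where it stops (the glass then gives about 1 mm per 8 N on a springy pad, not counted here); smaller values are farther out. A snug fit: it slides straight down at about 4 N and stays where it is left.
- cell_red: wooden cell 80 x 80 x 10 mm, fixed on the board, that holds the red piece in its middle; origin at the centre of its underside (12 mm above the table), its top face 22 mm above the table. A push of more than 30 N on the cell or its glass is rough.
- yellow_top (a point): centre of the flat top face of the yellow round glass piece: a disc 42 mm across that stands 7 to 11 mm proud of its wooden cell at the start. It moves with the piece; z up.
- yellow (a joint): how far the yellow round glass piece (42 mm across, to be pressed home) has gone down its pocket, in m: between -0.002 and 0.002 at the start, 0.008 when fully home (its top then 1 mm above the wood, 23 mm above the table), where it stops (the glass then gives about 1 mm per 8 N on a springy pad, not counted here); smaller values are farther out. A snug fit: it slides straight down at about 4 N and stays where it is left.
- cell_yellow: wooden cell 80 x 80 x 10 mm, fixed on the board, that holds the yellow piece in its middle; origin at the centre of its underside (12 mm above the table), its top face 22 mm above the table. A push of more than 30 N on the cell or its glass is rough.
- blue_top (a point): centre of the flat top face of the blue round glass piece: a disc 42 mm across that stands 7 to 11 mm proud of its wooden cell at the start. It moves with the piece; z up.
- blue (a joint): how far the blue round glass piece (42 mm across, to be pressed home) has gone down its pocket, in m: between -0.002 and 0.002 at the start, 0.008 when fully home (its top then 1 mm above the wood, 23 mm above the table), where it stops (the glass then gives about 1 mm per 8 N on a springy pad, not counted here); smaller values are farther out. A snug fit: it slides straight down at about 4 N and stays where it is left.
- cell_blue: wooden cell 80 x 80 x 10 mm, fixed on the board, that holds the blue piece in its middle; origin at the centre of its underside (12 mm above the table), its top face 22 mm above the table. A push of more than 30 N on the cell or its glass is rough.
- green (a joint): how far the green round glass piece (42 mm across, to be left standing as it is) has gone down its pocket, in m: between -0.002 and 0.002 at the start, 0.008 when fully home (its top then 1 mm above the wood, 23 mm above the table), where it stops (the glass then gives about 1 mm per 8 N on a springy pad, not counted here); smaller values are farther out. A snug fit: it slides straight down at about 4 N and stays where it is left.
- cell_green: wooden cell 80 x 80 x 10 mm, fixed on the board, that holds the green piece in its middle; origin at the centre of its underside (12 mm above the table), its top face 22 mm above the table. A push of more than 30 N on the cell or its glass is rough.
- white (a joint): how far the white round glass piece (42 mm across, to be left standing as it is) has gone down its pocket, in m: between -0.002 and 0.002 at the start, 0.008 when fully home (its top then 1 mm above the wood, 23 mm above the table), where it stops (the glass then gives about 1 mm per 8 N on a springy pad, not counted here); smaller values are farther out. A snug fit: it slides straight down at about 4 N and stays where it is left.
- cell_white: wooden cell 80 x 80 x 10 mm, fixed on the board, that holds the white piece in its middle; origin at the centre of its underside (12 mm above the table), its top face 22 mm above the table. A push of more than 30 N on the cell or its glass is rough.
- black (a joint): how far the black round glass piece (42 mm across, to be left standing as it is) has gone down its pocket, in m: between -0.002 and 0.002 at the start, 0.008 when fully home (its top then 1 mm above the wood, 23 mm above the table), where it stops (the glass then gives about 1 mm per 8 N on a springy pad, not counted here); smaller values are farther out. A snug fit: it slides straight down at about 4 N and stays where it is left.
- cell_black: wooden cell 80 x 80 x 10 mm, fixed on the board, that holds the black piece in its middle; origin at the centre of its underside (12 mm above the table), its top face 22 mm above the table. A push of more than 30 N on the cell or its glass is rough.
- jar: small closed green glass jar with a brass cap, 42 mm across and 50 mm tall, standing on the board's margin at its -y end; loose. Origin at its underside.
- offcut: violet glass bar 60 x 28 x 12 mm lying on the board's margin at its +y end; loose. Origin at its underside.
- nippers: blue-handled mosaic nippers, about 150 mm long and 16 mm high, lying on the table to the left; loose. Origin at its underside, under its middle joint.
- brush: flat brush with a wooden handle, about 200 mm long, lying on the table to the right; loose. Origin at its underside.
- mug: blue mug, 80 mm across and 90 mm tall, to the left on the table; loose. Origin at its underside.
- flask: black drinking flask, 68 mm across and 200 mm tall, to the right on the table; loose. Origin at its underside.
- tape: roll of blue tape lying flat, 90 mm across and 24 mm high, near right; loose. Origin at its underside.

How it is judged:
By the outcome, as a careful person would: the job done as asked, in the order asked, and still so for the second after the job is handed in, with the robot touching nothing.
It also fails if it takes over 43 s, if anything falls off the work surface, if the arm or the gripper's body presses on something with over 40 N, if the wrist force passes 120 N, or if a joint passes its speed limit or range.

## Working session

There is one attempt and no reset: what is moved stays moved. The work goes in short steps, each a Python script; the robot and the scene stay as the last script left them, time stands still between calls to the robot, and variables do not carry over. Pictures are saved under pics/ and viewed, about 8 in all and at most 12, crops included, and the job is handed in when it is done.

```bash
mkdir -p pics; ls
python3 - <<'E'
from workcell import *
import cv2
for c in ("top","side"):
    cv2.imwrite(f"pics/{c}0.png",get_image(c)[:,:,::-1])
for n in ["cell_red","cell_yellow","cell_blue","cell_green","cell_white","cell_black","red_top","yellow_top","blue_top","jar","offcut"]:
    print(n,[( [round(v) for v in d["position"]],round(d["score"],2)) for d in spot_in(n,"top")[:2]])
o=observe();print(o["time_s"],o["orientation"],o["ft_force"],o["width"])
E
```

```text
pics
cell_red [([604, 197, 24], 0.7), ([597, 115, 32], 0.43)]
cell_yellow [([595, 117, 22], 0.6), ([508, 34, 31], 0.55)]
cell_blue [([503, 36, 17], 0.58), ([355, 449, 12], 0.39)]
cell_green []
cell_white [([513, 119, 22], 0.72)]
cell_black [([589, 28, 20], 0.83)]
red_top [([607, 201, 32], 0.63), ([596, 116, 23], 0.57)]
yellow_top [([597, 116, 31], 0.7)]
blue_top [([508, 34, 30], 0.68), ([588, 28, 22], 0.34)]
jar [([553, -38, 60], 0.49)]
offcut [([601, 275, 22], 0.69)]
0.65 [-0.60097026  0.60097142  0.37260035 -0.37260847] [-0.36218514 -0.07437347 -0.72915495] 85.5461064157939
```

View pics/top0.png

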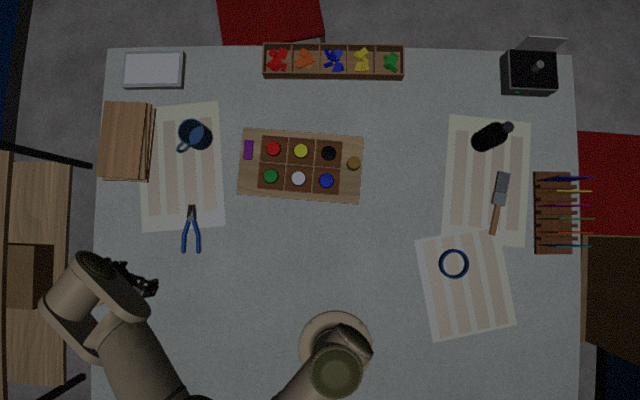

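View pics/side0.png

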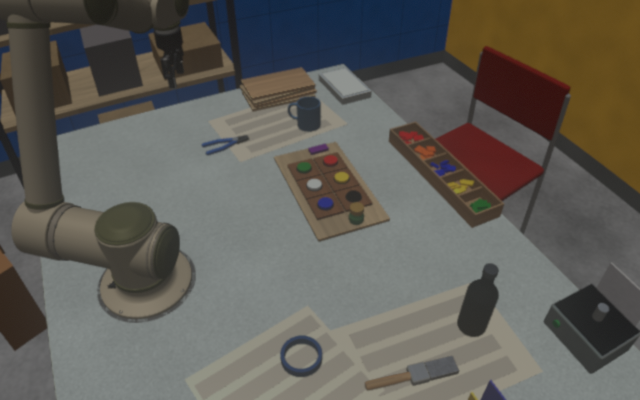

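The networks agree with the picture: red (273,148), yellow (300,151), black (328,153), then green, white and blue (326,181) in the near row. I'll shut the gripper, go above the board and look from the wrist camera.

Run:
```python
from workcell import *
import cv2,numpy as np
from scipy.spatial.transform import Rotation as R
o=observe();q=o["orientation"];print(R.from_quat(np.roll(q,-1)).as_matrix().round(3))
close_gripper(20)
print(observe()["width"])
move_l([540,115,260],feed=300)
c=calibration("wrist");im=get_image("wrist")
cv2.imwrite("pics/w1.png",im[:,:,::-1])
np.savez("w1.npz",view=c["view"],im=im)
print(c["fx"],c["dist"],np.linalg.inv(c["view"]).round(2))
for n in ["red_top","yellow_top","blue_top","jar"]:
    print(n,[( [round(v,1) for v in d["position"]],round(d["score"],2)) for d in spot_in(n,"wrist")[:2]])
o=observe();print(o["time_s"],o["tool_pos"],o["ft_force"],o["width"],o["joint_positions"])
```

```text
[[ 0.445 -0.    -0.896]
 [ 0.896 -0.     0.445]
 [-0.    -1.     0.   ]]
-0.10762907492243114
330.3474661095408 [-0.04593917  0.          0.          0.          0.        ] [[ 4.4000e-01 -8.6000e-01 -2.6000e-01  4.7298e+02]
 [ 9.0000e-01  4.2000e-01  1.3000e-01  1.4904e+02]
 [-0.0000e+00 -2.9000e-01  9.6000e-01  3.8860e+02]
 [ 0.0000e+00  0.0000e+00  0.0000e+00  1.0000e+00]]
red_top [([599.5, 198.2, 34.5], 0.59)]
yellow_top [([593.0, 113.6, 36.5], 0.74), ([507.1, 37.0, 31.0], 0.25)]
blue_top [([506.0, 39.2, 26.5], 0.66)]
jar [([554.6, -38.2, 64.0], 0.75)]
3.4167 [539.74512386 115.47686357 260.11605392] [ 0.43664319  0.14282954 -0.09950275] 0.046527915807115294 [-3.75155031e-03  3.74021256e-01  1.26434920e+00  3.81651081e-06
  1.50310787e+00 -1.11450971e+00]
```

View pics/w1.png

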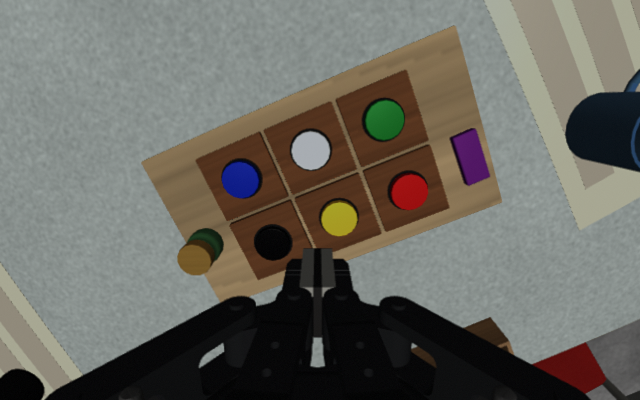

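The wrist picture shows red (409,190), yellow (339,217), blue (241,179) and, close by, white, green and black. The jar is at (200,250). I'll segment the discs and project them onto the z≈31 plane.

```bash
cat > loc.py <<'E'
import cv2,numpy as np
def world(px,c,z):
    K=np.array([[c["fx"],0,c["cx"]],[0,c["fy"],c["cy"]],[0,0,1]])
    u=cv2.undistortPoints(np.array([[px]],float),K,np.array(c["dist"]))[0,0]
    T=np.linalg.inv(c["view"]); d=T[:3,:3]@[u[0],-u[1],-1]
    return T[:3,3]+d*(z-T[2,3])/d[2]
def disc(im,seed,tol=28):
    m=np.zeros((402,642),np.uint8)
    b=cv2.medianBlur(im,3).copy()
    cv2.floodFill(b,m,seed,0,(tol,)*3,(tol,)*3,cv2.FLOODFILL_MASK_ONLY|cv2.FLOODFILL_FIXED_RANGE)
    M=cv2.moments(m[1:-1,1:-1],True)
    return (M["m10"]/M["m00"],M["m01"]/M["m00"]),M["m00"]
E
python3 - <<'E'
from workcell import *
from loc import *
f=np.load("w1.npz")
c=calibration("wrist")
W={}
for n,s in dict(red=(409,190),yellow=(339,215),blue=(241,179),white=(311,150),green=(384,120),black=(272,242)).items():
    p,a=disc(f["im"],s); W[n]=world(p,dict(c,view=f["view"]),31); print(n,np.round(p,1),a,W[n].round(1))
t=cv2.imread("pics/top0.png")[:,:,::-1].copy();ct=calibration("top")
for n,s in dict(red=(273,148),yellow=(300,151),blue=(326,181)).items():
    p,a=disc(t,s); print("top",n,np.round(p,1),a,world(p,ct,31).round(1))
E
```

```text
red [409.5 191.8] 972.0 [605.2 199.5  31. ]
yellow [338.9 218.8] 901.0 [599.  114.5  31. ]
blue [239.8 179.6] 1005.0 [508.4  35.6  31. ]
white [310.3 150.2] 1080.0 [514.2 120.4  31. ]
green [384.4 119.6] 1156.0 [519.9 205.   31. ]
black [272.6 241.8] 1062.0 [590.4  32.4  31. ]
top red [272.7 147.9] 135.0 [604.1 202.3  31. ]
top yellow [300.3 150.1] 132.0 [598.2 117.5  31. ]
top blue [325.8 180.1] 137.0 [507.5  38.4  31. ]
```

```bash
cat > press.py <<'E'
from workcell import *
import numpy as np
N=14
def st():
    pause(0.1); o=observe(); return o["tool_pos"][2]-N,o["ft_force"][2],o["time_s"]
def press(x,y,zt=60):
    move_l([x,y,zt+N],feed=250)
    move_l([x,y,36+N],feed=80)
    f0=st()[1]; print("start",np.round(observe()["tool_pos"],1),round(f0,2))
    for z in [32,28,25,24,23.5,23,22.6,22.2,21.8,21.4]:
        move_l([x,y,z+N],feed=25)
        a,f,t=st(); print(z,round(a,2),round(f-f0,2),round(t,2))
        if f-f0>11: break
    move_l([x,y,zt+N],feed=120)
E
python3 - <<'E'
from press import *
move_l([604.7,200.9,120],feed=300)
press(604.7,200.9)
E
```

```text
start [605.  201.   50.6] 0.56
32 32.18 1.23 5.45
28 27.88 1.27 5.86
25 24.83 0.2 6.22
24 23.98 1.67 6.58
23.5 23.5 1.97 6.92
23 22.95 1.82 7.28
22.6 22.67 2.86 7.62
22.2 22.44 5.06 7.97
21.8 22.21 7.23 8.32
21.4 22.04 8.96 8.68
```

Red went home: the force rises at about 8 N/mm below a tip height of about 23 mm, which matches the pad. Yellow and blue next.

Run:
```python
from press import *
press(598.6,116.0)
move_l([553,75,84],feed=250)
press(508,37)
move_l([540,115,260],feed=300)
import cv2
c=calibration("wrist");im=get_image("wrist")
a=cv2.resize(np.load("w1.npz")["im"][60:290,150:500],None,fx=1.6,fy=1.2); b=cv2.resize(im[60:290,150:500],None,fx=1.6,fy=1.2)
cv2.imwrite("pics/w2.png",np.vstack([a,b])[:,:,::-1]); np.savez("w2.npz",view=c["view"],im=im)
o=observe();print(o["time_s"],o["ft_force"])
```

```text
start [598.8 116.3  50.3] 0.78
32 32.06 -0.35 10.6
28 28.04 0.2 11.01
25 24.95 0.25 11.38
24 24.05 1.35 11.72
23.5 23.56 1.77 12.07
23 23.01 2.87 12.43
22.6 22.67 2.95 12.78
22.2 22.43 4.73 13.12
21.8 22.22 6.45 13.47
21.4 22.02 8.31 13.82
start [508.5  37.2  50.3] -0.19
32 32.05 0.53 16.05
28 27.91 0.72 16.46
25 24.93 0.81 16.82
24 24.02 1.87 17.18
23.5 23.53 2.38 17.52
23 23.0 2.67 17.88
22.6 22.65 4.36 18.23
22.2 22.38 6.7 18.57
21.8 22.14 8.57 18.93
21.4 21.87 9.72 19.27
20.6333 [ 0.24065292 -0.72960827 -0.24706246]
```

View pics/w2.png

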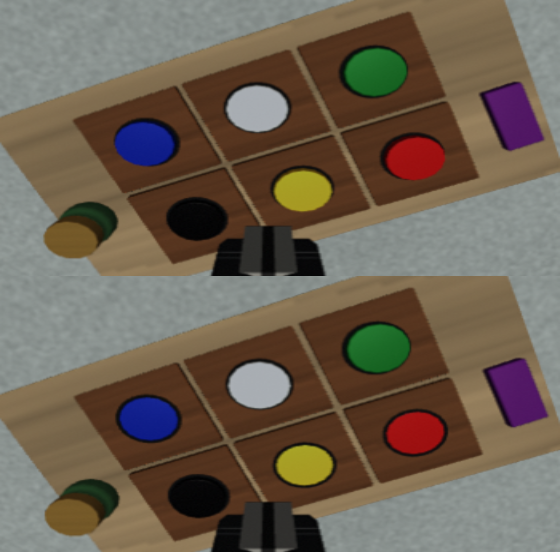

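Run:
```python
from workcell import *
print(finish_job())
```

```text
the job is handed in; nothing more can be done
None
```

I pressed the red, yellow and blue glass pieces home in that order with the shut fingertips, then handed the job in at about 21 s. The arm was clear of everything, at a TCP height of 260 mm. No verdict was reported.

- **Press depth:** for all three pieces the force began to climb at a fingertip height of about 23 mm, which is the stated fully-home height. It rose at roughly 8 N/mm, as expected for the springy pad. I stopped at a fingertip height of about 22 mm, where the force read 8–10 N in each case, well under 30 N.
- **Friction reading:** the readings taken while the pieces were still sliding were only 0–3 N and noisy, not the 4 N stated. I took them while the arm was stopped, so the force may have eased off.
- **Last picture:** the wrist camera's before-and-after views show red, yellow and blue sunk nearly level with the wood. Green, white, black, the jar and the offcut look unchanged. I did not take another picture of the nippers, brush, mug, flask or tape, but the arm's planned path stayed clear of them.
- **Position estimates:** the two cameras disagreed by about 3 mm on where the discs were, so I used the average, which the 42 mm discs allow for.

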